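# Opening check of the portion scale

## Robot

A 6-joint arm with a two-finger parallel gripper is mounted at the origin on a cart in front of the work surface, level with it; the furniture and walls round the work are solid. World frame = base frame: x ahead of the robot, y to its left, z up, the work surface at z = 0. Lengths are in m, angles in rad, forces in N, time in s.
With the tool pointing down it reaches from about 0.3 to 0.775 m from the base axis. Payload 14.6 kg.
Tool frame: the origin (TCP) lies between the finger pads; the fingertips stand 8 mm ahead of it and the grasp point (between the pads) lies 11 mm behind it; x points along the fingers, y is the direction in which the jaws open and shut, and the axes are right-handed (so a half turn about x gives the same grasp; the last joint's range is limited). The gripper opens to 94 mm and grips with 3 to 60 N. Pads are 16 mm wide; open, the fingers measure 119 mm over their backs; the gripper's body (75 mm by 177 mm) begins 78 mm behind the grasp point.
Start: joints at [1.242, 0.3, 1.521, -0, 1.321, -0.067], TCP at [0.142, 0.531, 0.213] pointing down, gripper open.
Joint ranges: [-3.03, 3.03], [-0.79, 2.21], [0.23, 2.52], [-1.04, 4.18], [0, 3.07], [-2.55, 2.55]. Speed limits (rad/s): [2.22, 2.22, 2.57, 3.14, 3.14, 3.14].

## Interface

Orientations are given as [roll, pitch, yaw] about the fixed x, y, z axes, in that order (R = Rz(yaw) Ry(pitch) Rx(roll)).
In Python, from station import ctrl gives the robot as it stands.
- The arm moves only by the shell command python3 -m creep 'ROWS' [FORCE]. ROWS is a JSON object of lists of equal length, an entry for each row: "hand": the closure, from -1 (fully open) to 1 (shut); "slide": the shift along the tool's x, y, z in m, a list of three; "spin": the turn about the tool's x in degrees. A call has 1 to 12 rows; each row is the pose to reach, as a shift and turn from the pose commanded when the call began, along the tool's axes at that moment; what a row does not reach only later rows make up. A row lasts 1/12 s, in which the tool goes at most 41.7 mm and 7.16 degrees, less where a joint would pass 70% of its speed; a pose out of reach is approached as far as the arm can. A call with a gripper value outside its range is refused whole. The fingers move at their own pace and stop on an object; FORCE is the grip in N (left out, the last holds). Time passes only in rows, so rows that repeat a pose let the fingers close. It gives the time, the measured TCP pose, the force and the opening at its end, in the units of the state.
- ctrl.get_obs(): the state, without advancing time (a new reading comes with each control period).
- ctrl.camera(name): name is "side" or "top"; returns the picture (400x640x3 uint8, red, green, blue); there is no depth.
- ctrl.calibration(name): a dict with "K" (3x3 intrinsics, pixels), "R" (3x3) and "t" (3): a world point X has camera coordinates R X + t. Camera axes: x right, y down, z forward; pixel columns grow to the right and rows downward; lengths in m; the calibration is good to about 2 mm. A picture is of the moment at which its call begins. calibration takes no time and is no camera call.
- ctrl.hand_in(): hands the job in, once; it reports no verdict.
The state is a dict: "time_s": time; "qpos": joint angles; "joint_vel": joint speeds; "tau": joint torques, N m; "ee_pos": TCP position; "eef_rot": TCP orientation; "force": force on the tool from outside, world axes, zero at the start; "moment": the same for the moment, N m; "grip_width": finger opening in m.
Only numpy, scipy, OpenCV 4.12 (cv2) and the standard library are available. Lean on these libraries where they do the work, as an engineer would, in place of code of your own. Each camera call takes 0.05 s, during which the arm holds its last target.

## Task

Do the opening check of the portion scale, using only light touches of a fingertip: first switch the scale on by pressing in the upper half of the rocker switch on its right side, then press the weighing platter near its left end until it gives, let it spring back, and do the same near its right end. Last, zero the scale by tapping the round key on the front keypad, and leave the switch on. Do not lift the scale or shove it out of place, do not press the two square keys, and leave the things standing round it alone.

Things in the scene. Friction and masses are not known exactly. Their poses are not given: they have to be found in the camera images.
- scale: Portion scale, 293 mm deep (x), 257 mm wide (y), 106 mm high, about 2.6 kg, loose on four feet. Origin under its middle; x points to its back, y to its left; its keypad front is turned 0.1 to 0.6 rad from the robot to the robot's left. Housing top 68 mm high, right side upright, 123 mm right of the origin. The front slopes up backwards at 29 degrees, from 32 to 64 mm high; on it a display and 3 keys.
- switch_upper (a point): Spot to press: middle of the upper half of the black rocker's face, 48 mm above the table. The rocker, 13 mm wide, 20 mm high, stands 4 mm out of the scale's right side (-y of the scale); its level pivot, along the scale's x, is 42 mm above the table. A push towards the scale (+y of the scale) above the pivot tips it to on. The platter's edge overhead, at 93 to 106 mm, lies 14 mm farther in.
- scale_switch (a joint): The rocker's angle: about 0.24 rad = off (lower half in, upper half out), 0 = on (upper half fully in). It stays where it is left and takes 2 to 4 N near its upper edge.
- platter_left (a point): Spot on the top face (106 mm above the table) of the flat platter near its left end, 75 mm left of the platter's middle. The platter is 201 mm deep, 231 mm wide, its middle 33 mm behind the scale's origin; it stands on posts over the housing.
- platter_right (a point): Spot on the top face of the platter near its right end, 75 mm right of the platter's middle; z is the top face.
- scale_platter (a joint): How far the platter is pressed down, m: 0 = free, 0.003 = on its stop. A spring holds it up: it starts to move at about 1 N, is 1 mm down at about 4 N and 3 mm down at about 10 N.
- zero_key_top (a point): Middle of the top face of the round zero key, the rightmost of the three keys, 20 mm across, white; it stands about 7 mm out of the keypad. Its z axis is the keypad's normal, 29 degrees from upright, leaning to the scale's front (-x); it is pressed along -z, and a light push straight down on it works too.
- zero_key (a joint): How far the zero key is pressed, m: 0 = free, 0.002 = fully down, at about 3.5 N; it springs back.
- key_a (a joint): The square key next to the display, 17 mm wide, 68 mm left of the zero key; not to be pressed. 0 = free, 0.002 = fully down.
- key_b (a joint): The square key between key_a and the zero key, 17 mm wide, 34 mm left of the zero key; not to be pressed. 0 = free, 0.002 = fully down.
- salt_shaker: Glass salt shaker, 44 mm across, 90 mm high; stands left of the scale, not to be moved. Origin at the middle of its foot.
- amber_jar: Small square jar with amber content, 37 x 46 x 74 mm high; stands in front of the scale's display, not to be moved. Origin at the middle of its foot.
- cap: White plastic screw cap lying flat, 42 mm across, 14 mm high; left of the scale, not to be moved. Origin at the middle of its underside.
- tape: Small roll of dark tape lying flat, 53 mm across, 19 mm high; right of the scale towards the back, not to be moved. Origin at the middle of its underside.
- brush: Green nail brush, 30 x 85 mm, 22 mm high; right of the scale towards the front, not to be moved. Origin at the middle of its underside.
- marker: Marker pen lying in front of the scale, 125 mm long (its y), 16 mm thick, not to be moved. Origin at the middle of its underside.

How it is judged:
By the outcome, as a careful person would: the job done as asked, in the order asked, and still so for the second after the job is handed in, with the robot touching nothing.
It also fails if it takes over 58 s, if anything falls off the work surface, if the arm or the gripper's body presses on something with over 40 N, if the wrist force passes 120 N, or if a joint passes its speed limit or range.

## Working session

There is one attempt and no reset: what is moved stays moved. The work goes in short steps, Python scripts to look and compute and a shell command to move; the robot and the scene stay as the last step left them, time stands still between calls to the robot, and variables do not carry over. Pictures are saved under pics/ and viewed, and the job is handed in when it is done.

```bash
ls; mkdir -p pics
python3 - <<'E'
from station import ctrl
import cv2
o=ctrl.get_obs()
for k in o: print(k,o[k])
for n in("side","top"):
    im=ctrl.camera(n); cv2.imwrite(f"pics/{n}0.png",im[:,:,::-1])
    c=ctrl.calibration(n); print(n,c)
E
```

```text
pics
time_s 0.0
qpos [ 1.24240025e+00  3.00475355e-01  1.52160249e+00  4.87707027e-05
  1.32069388e+00 -6.66191708e-02]
joint_vel [-1.25409629e-03  2.58869835e-03  8.90123034e-04  6.48303961e-05
  1.16080344e-03 -5.95703202e-04]
tau [-7.03333135e-04 -5.31807590e+01 -3.52733767e+01  7.07564154e-02
  2.44054024e-02 -9.25837071e-05]
ee_pos [0.14225538 0.53101515 0.21287494]
eef_rot [-1.67745869  1.56961631 -1.9392477 ]
force [-0.55954882 -0.34037387  0.73229949]
moment [0.04609772 0.00656631 0.0337862 ]
grip_width 0.09385962895581662
side {'K': array([[395.3472892 ,   0.        , 322.93845276],
       [  0.        , 395.3472892 , 204.06118153],
       [  0.        ,   0.        ,   1.        ]]), 'R': array([[ 0.84311558, -0.53739544, -0.01903287],
       [-0.3583387 , -0.53510009, -0.76502371],
       [ 0.40093576,  0.65182362, -0.64372081]]), 't': array([-0.41564708,  0.32113143,  0.81654883])}
top {'K': array([[449.73868259,   0.        , 320.63143158],
       [  0.        , 449.73868259, 199.44758468],
       [  0.        ,   0.        ,   1.        ]]), 'R': array([[-0.07878579, -0.99688401,  0.00388104],
       [-0.9704853 ,  0.07580817, -0.22893536],
       [ 0.22792778, -0.02180335, -0.97343389]]), 't': array([0.11308283, 0.57188769, 0.9867675 ])}
```

View pics/side0.png

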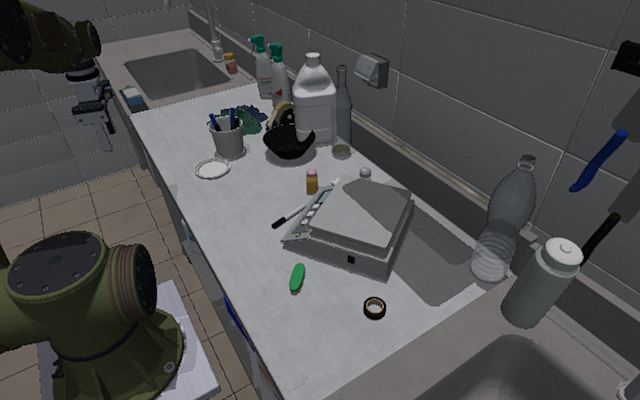

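View pics/top0.png

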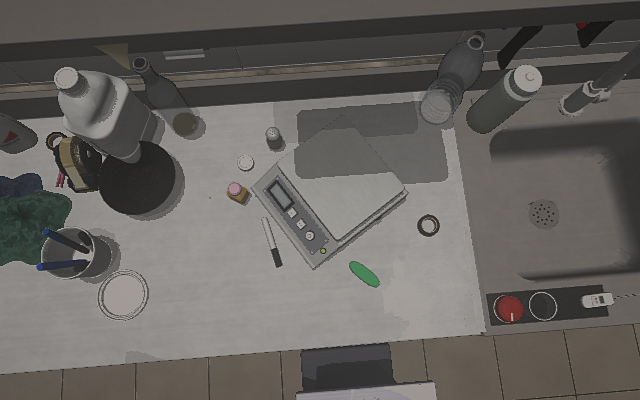

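The side view shows the scale at about (350,225) with its rocker at (351,259). The top view shows the platter at about (345,175), the keys along (290,212) to (309,236), the marker at (271,242), the brush at (364,273) and the tape at (428,225). I'll zoom in next.

Run:
```python
import cv2
a=cv2.imread("pics/top0.png")[100:290,225:450]; cv2.imwrite("pics/top0z.png",cv2.resize(a,None,fx=3.5,fy=3.1,interpolation=cv2.INTER_CUBIC))
a=cv2.imread("pics/side0.png")[155:325,265:425]; cv2.imwrite("pics/side0z.png",cv2.resize(a,None,fx=3.5,fy=3.5,interpolation=cv2.INTER_CUBIC))
```

```text
(no output)
```

View pics/top0z.png

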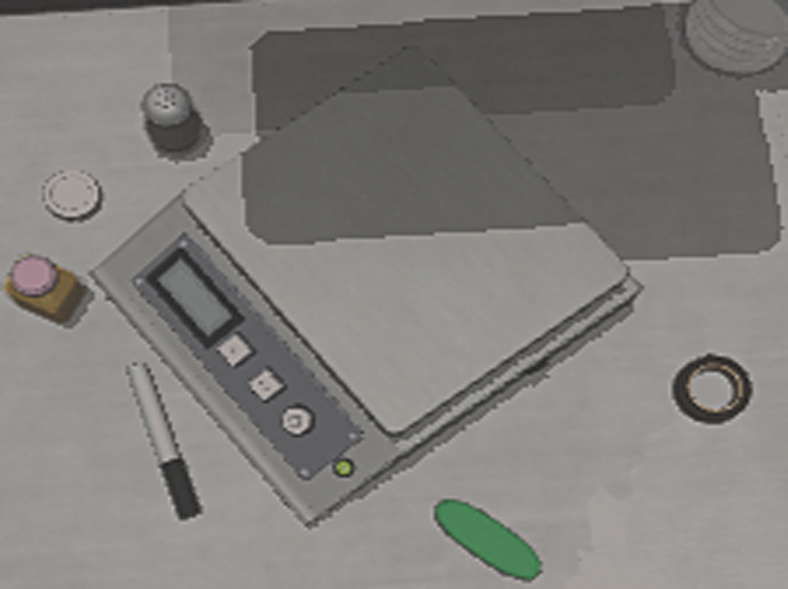

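View pics/side0z.png

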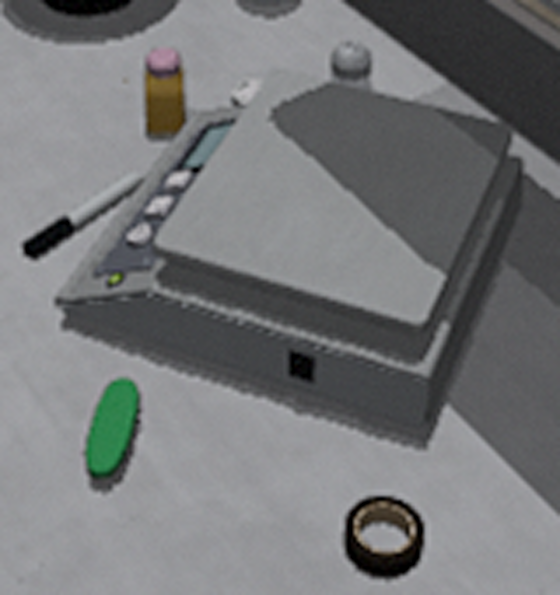

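```bash
cat > h.py <<'E'
import numpy as np
from station import ctrl
def ray(n,p,z):
    c=ctrl.calibration(n);R,t=c["R"],c["t"]
    d=R.T@np.linalg.inv(c["K"])@[p[0],p[1],1];o=-R.T@t
    return o+d*(z-o[2])/d[2]
def tz(p):return (225-.5+ (p[0]+.5)/3.5,100-.5+(p[1]+.5)/3.1)
def sz(p):return (265-.5+(p[0]+.5)/3.5,155-.5+(p[1]+.5)/3.5)
def tri(pt,ps):
    A=[];b=[]
    for n,p in(("top",pt),("side",ps)):
        c=ctrl.calibration(n);P=c["K"]@np.c_[c["R"],c["t"]]
        for i in(0,1):
            r=P[i]-p[i]*P[2];A.append(r[:3]);b.append(-r[3])
    x=np.linalg.lstsq(np.array(A),np.array(b),rcond=None)[0];return x
E
python3 - <<'E'
from h import *
np.set_printoptions(precision=4,suppress=True)
T=[(185,197),(393,436),(630,270),(410,45)]
S=[(275,72),(158,250),(425,325),(510,125)]
PT=[ray("top",tz(p),.106) for p in T];PS=[ray("side",sz(p),.106) for p in S]
for a,b in zip(PT,PS):print(a,b)
for P in(PT,PS):
    P=np.array(P);m=P.mean(0);print(m,np.linalg.norm(P-np.roll(P,-1,0),axis=1))
    e=P[0]-P[1]+P[3]-P[2];f=P[3]-P[0]+P[2]-P[1]
    y1=np.arctan2(-e[0],e[1]);y2=np.arctan2(f[1],f[0]);print("yaw",y1,y2)
    y=(y1+y2)/2;ax=np.array([np.cos(y),np.sin(y),0])
    print("origin",m-.033*ax)
print("key",tri(tz((297,420)),sz((140,232))),ray("top",tz((297,420)),.055),ray("side",sz((140,232)),.055))
print("rocker",ray("side",sz((301,366)),.042))
print("tape",ray("top",tz((712,390)),.019)); print("brush",ray("top",tz((440,505)),.02),ray("top",tz((538,575)),.02))
print("marker",ray("top",tz((140,365)),.01),ray("top",tz((190,515)),.01),"jar",ray("top",tz((33,273)),.074))
E
```

```text
[0.6624 0.1607 0.106 ] [0.6632 0.1567 0.106 ]
[0.4747 0.0403 0.106 ] [0.4765 0.0297 0.106 ]
[ 0.5843 -0.1234  0.106 ] [ 0.5845 -0.1275  0.106 ]
[0.7715 0.0029 0.106 ] [ 0.7726 -0.0003  0.106 ]
[0.6232 0.0201 0.106 ] [0.223  0.197  0.2258 0.1918]
yaw -0.9890006970016499 -0.9735158567161273
origin [0.6049 0.0476 0.106 ]
[0.6242 0.0147 0.106 ] [0.2258 0.1908 0.2271 0.1914]
yaw -0.9748831006001465 -0.9655227143355465
origin [0.6055 0.0419 0.106 ]
key [0.4992 0.0998 0.0574] [0.4987 0.1002 0.055 ] [0.5016 0.1019 0.055 ]
rocker [ 0.5316 -0.0661  0.042 ]
tape [ 0.5054 -0.187   0.019 ]
brush [0.4312 0.0088 0.02  ] [ 0.3737 -0.0517  0.02  ]
marker [0.5578 0.2067 0.01  ] [0.4378 0.1787 0.01  ] jar [0.6209 0.2675 0.074 ]
```

```bash
cat >> h.py <<'E'
from scipy.spatial.transform import Rotation as Ro
O=np.array([.605,.0448,0]);YAW=-.976
c,s=np.cos(YAW),np.sin(YAW);SR=np.array([[c,-s,0],[s,c,0],[0,0,1]])
def W(x,y,z):return O+SR@np.array([x,y,z])
def tool():
    o=ctrl.get_obs();return np.array(o["ee_pos"]),Ro.from_euler("xyz",o["eef_rot"]).as_matrix(),o
def rep(*targets):
    p,R,o=tool();print("t",round(o["time_s"],2),"tcp",p.round(4),"inScale",(SR.T@(p-O)).round(4),"F",np.round(o["force"],2),"w",round(o["grip_width"],4),"q",np.round(o["qpos"],3))
    print("tool axes (cols)\n",R.round(3))
    # spin needed so tool z parallel to scale y
    for nm,T in targets:print(nm,np.round(T,4),"slide mm",(R.T@(T-p)*1000).round(1))
E
python3 - <<'E'
from h import *
np.set_printoptions(precision=4,suppress=True)
sp=W(.051,-.127-.04,.06)
print("scale y dir",SR[:,1])
rep(("rocker stand",sp))
print("cup",ray("top",(72,250),.12),"bowl",ray("top",(138,178),.1),"jug top",ray("top",(66,76),.28),"bottle",ray("top",(140,64),.28))
E
```

```text
scale y dir [0.8283 0.5603 0.    ]
t 0.1 tcp [0.1423 0.5311 0.213 ] inScale [-0.662  -0.1108  0.213 ] F [-0.1   0.84 -0.57] w 0.0939 q [ 1.242  0.3    1.521  0.     1.321 -0.067]
tool axes (cols)
 [[-0.     0.259  0.966]
 [-0.001  0.966 -0.259]
 [-1.    -0.001 -0.   ]]
rocker stand [ 0.4953 -0.091   0.06  ] slide mm [ 153.4 -509.4  502. ]
cup [0.4965 0.6125 0.12  ] bowl [0.6538 0.4809 0.1   ] jug top [0.8179 0.5545 0.28  ] bottle [0.833  0.4093 0.28  ]
```

```bash
python3 -m creep '{"hand":[1,1,1,1,1,1,1,1,1,1,1,1],"slide":[[0,-0.03,0.03],[0,-0.06,0.06],[0,-0.09,0.09],[0,-0.12,0.12],[0,-0.15,0.15],[0,-0.18,0.18],[0,-0.21,0.21],[0,-0.24,0.24],[0,-0.27,0.27],[0,-0.30,0.30],[0,-0.33,0.33],[0,-0.35,0.35]],"spin":[6,12,18,24,30,36,42,48,54,60,66,72]}' 20
python3 - <<'E'
from h import *
rep(("rocker stand",W(.051,-.167,.06)))
_,R,_=tool();a=SR[:,1];print("spin deg for z=-ys",np.degrees(np.arctan2(R[:,1]@-a,R[:,2]@-a)))
E
```

```text
time_s: 1.1
ee_pos: [0.3904, 0.1002, 0.2135]
eef_rot: [1.255, 1.571, -0.27]
force: [0.9, 1.5, 0.8]
grip_width: 0.0173
t 1.1 tcp [0.3904 0.1002 0.2135] inScale [-0.1662 -0.1467  0.2135] F [0.92 1.5  0.79] w 0.0173 q [ 0.16  -0.035  1.901 -0.     1.276  0.114]
tool axes (cols)
 [[ 0.     0.999  0.047]
 [-0.     0.047 -0.999]
 [-1.     0.     0.   ]]
rocker stand [ 0.4953 -0.091   0.06  ] slide mm [153.5  95.8 195.9]
spin deg for z=-ys -58.597122439033605
```

```bash
python3 -m creep '{"hand":[1,1,1,1,1,1,1,1,1],"slide":[[0,0.012,0.022],[0,0.024,0.044],[0,0.036,0.066],[0,0.048,0.088],[0,0.06,0.11],[0,0.07,0.135],[0,0.08,0.16],[0.03,0.096,0.19],[0.05,0.096,0.196]],"spin":[7,14,21,28,35,42,49,56,58.6]}'
python3 - <<'E'
from h import *
import cv2
rep(("rocker stand",W(.051,-.167,.06)))
for n in("side","top"): cv2.imwrite(f"pics/{n}1.png",ctrl.camera(n)[:,:,::-1])
a=cv2.imread("pics/side1.png")[130:330,240:450]; b=cv2.imread("pics/top1.png")[130:330,240:450]
cv2.imwrite("pics/z1.png",cv2.resize(np.hstack([a,b]),None,fx=1.9,fy=1.9*1.5,interpolation=cv2.INTER_CUBIC))
E
```

```text
time_s: 1.85
ee_pos: [0.4974, -0.091, 0.1626]
eef_rot: [2.087, 1.569, -0.463]
force: [-0.1, 0.1, -1.3]
grip_width: 0.0003
t 1.85 tcp [ 0.4974 -0.091   0.1626] inScale [ 0.0522 -0.1652  0.1626] F [-0.08  0.11 -1.31] w 0.0003 q [-0.253  0.25   1.708 -0.     1.182  0.726]
tool axes (cols)
 [[ 0.002  0.558 -0.83 ]
 [-0.001 -0.83  -0.558]
 [-1.     0.002 -0.001]]
rocker stand [ 0.4953 -0.091   0.06  ] slide mm [102.6  -1.3   1.9]
```

View pics/z1.png

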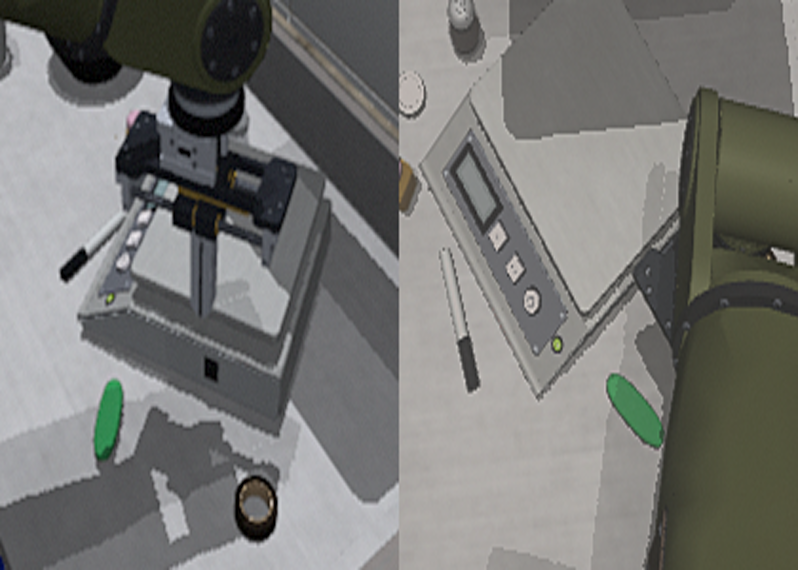

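The side view shows straight closed fingers with the tip at about pixel (347,240), above and outside the rocker at (350,259). The arm hides that area in the top view. I'll check the tip against the calibration.

Run:
```python
from h import *
import cv2
p,R,o=tool();c=ctrl.calibration("side")
def pr(X):
    q=c["K"]@(c["R"]@X+c["t"]);return (q[:2]/q[2]).round(1)
for dy in(-.0125,.0125):
  for dz in(-.008,.008):print(dy,dz,pr(p+R@[.008,dy,dz]))
print("center",pr(p+R@[.008,0,0]))
print("px/mm",pr(p+R@[.008,.01,0])-pr(p+R@[.008,0,0]),pr(p+R@[.008,0,.01])-pr(p+R@[.008,0,0]))
print("rocker px pred",pr(W(.051,-.127,.042)),"rect",[pr(W(.051+a,-.127,.042+b)) for a in(-.0065,.0065) for b in(-.01,.01)])
a=cv2.imread("pics/side1.png")[180:280,310:390];cv2.imwrite("pics/z1b.png",cv2.resize(a,None,fx=6,fy=6,interpolation=cv2.INTER_NEAREST))
```

```text
-0.0125 -0.008 [340.1 234.8]
-0.0125 0.008 [337.5 239.6]
0.0125 -0.008 [350.8 237.9]
0.0125 0.008 [348.3 242.7]
center [344.2 238.7]
px/mm [4.3 1.3] [-1.7  3.1]
rocker px pred [350.2 260.4] rect [array([347.6, 262.4]), array([347.7, 256.8]), array([352.6, 264. ]), array([352.8, 258.4])]
```

View pics/z1b.png

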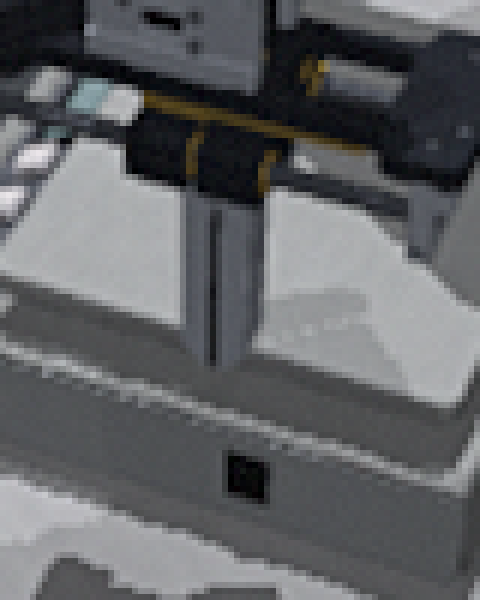

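```bash
python3 -m creep '{"hand":[1,1,1,1,1,1],"slide":[[0.03,-0.003,0],[0.06,-0.003,0],[0.09,-0.003,0],[0.109,-0.003,0],[0.109,-0.003,0],[0.109,-0.003,0]],"spin":[0,0,0,0,0,0]}'
python3 - <<'E'
from h import *
import cv2
rep()
a=ctrl.camera("side")[:,:,::-1].copy();cv2.imwrite("pics/side2.png",a)
cv2.imwrite("pics/z2.png",cv2.resize(a[200:300,300:400],None,fx=6,fy=6,interpolation=cv2.INTER_NEAREST))
E
```

```text
time_s: 2.45
ee_pos: [0.4944, -0.085, 0.0555]
eef_rot: [-1.04, 1.57, 2.704]
force: [0.1, -0.2, 0.4]
grip_width: 0.0009
t 2.45 tcp [ 0.4944 -0.085   0.0555] inScale [ 0.0456 -0.1643  0.0555] F [ 0.08 -0.23  0.43] w 0.0009 q [-0.243  0.391  1.806  0.     0.945  0.725]
tool axes (cols)
 [[-0.     0.567 -0.824]
 [ 0.    -0.824 -0.567]
 [-1.    -0.     0.   ]]
```

View pics/z2.png

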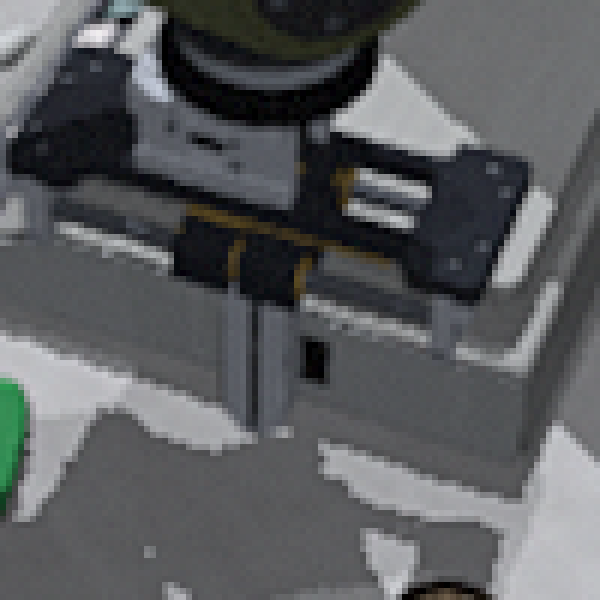

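Run:
```python
from h import *
p,R,o=tool();c=ctrl.calibration("side")
def pr(X):
    q=c["K"]@(c["R"]@X+c["t"]);return (q[:2]/q[2]).round(1)
for dy in(-.0125,0,.0125):print(dy,pr(p+R@[.008,dy,.008]),pr(p+R@[.008,dy,-.008]))
```

```text
-0.0125 [336.6 269.9] [339.1 265.1]
0 [341.6 271.4] [344.  266.6]
0.0125 [346.6 273. ] [349.  268.1]
```

Run:
```python
from h import *
for u,v in((351,259.5),(349.8,259)):
    r=ray("side",(u,v),.042);print(r,SR.T@(r-O))
```

```text
[ 0.53176658 -0.06729602  0.042     ] [ 0.05180932 -0.1234684   0.042     ]
[ 0.53028174 -0.06437524  0.042     ] [ 0.04855814 -0.1230616   0.042     ]
```

```bash
cat > f.py <<'E'
from h import *
p,R,o=tool();F=SR.T@np.array(o["force"])
print("t",round(o["time_s"],2),"inScale",((SR.T@(p-O))*1000).round(1),"Fscale",F.round(1))
E
python3 -m creep '{"hand":[1,1,1,1,1,1],"slide":[[0,0.003,-0.006],[0,0.003,-0.012],[0,0.003,-0.018],[0,0.003,-0.018],[0,0.003,-0.018],[0,0.003,-0.018]],"spin":[0,0,0,0,0,0]}' >/dev/null; python3 f.py
python3 -m creep '{"hand":[1,1,1,1],"slide":[[0,0,-0.001],[0,0,-0.002],[0,0,-0.003],[0,0,-0.003]],"spin":[0,0,0,0]}' >/dev/null; python3 f.py
```

```text
t 3.0 inScale [  48.8 -146.8   54.5] Fscale [-0.   0.2  0.6]
t 3.33 inScale [  48.9 -143.7   54.5] Fscale [-0.3  0.3  0.7]
```

```bash
python3 -m creep '{"hand":[1,1,1,1],"slide":[[0,0,-0.001],[0,0,-0.002],[0,0,-0.003],[0,0,-0.003]],"spin":[0,0,0,0]}' >/dev/null; python3 f.py
python3 -m creep '{"hand":[1,1,1],"slide":[[0,0,-0.001],[0,0,-0.002],[0,0,-0.002]],"spin":[0,0,0]}' >/dev/null; python3 f.py
python3 - <<'E'
from h import *
import cv2
a=ctrl.camera("side")[:,:,::-1].copy();cv2.imwrite("pics/side3.png",a)
cv2.imwrite("pics/z3.png",cv2.resize(a[210:290,310:390],None,fx=7,fy=7,interpolation=cv2.INTER_NEAREST))
E
```

```text
t 3.67 inScale [  48.9 -140.6   54.5] Fscale [-0.4  0.2 -0.2]
t 3.92 inScale [  48.8 -138.6   54.4] Fscale [-0.2 -1.2 -0.7]
```

View pics/z3.png

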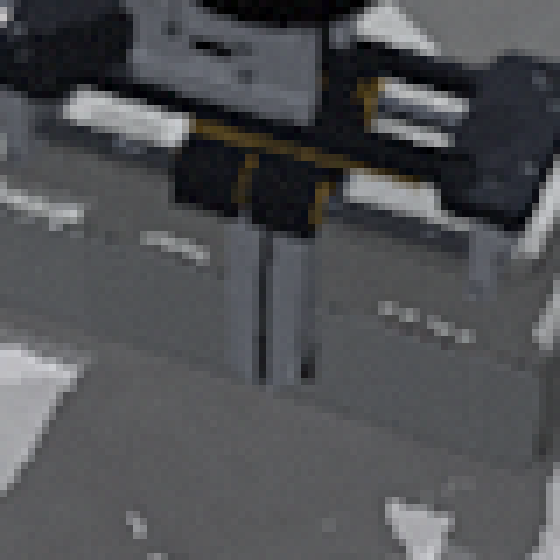

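The fingertip now covers the rocker. Only the rocker's lower right corner still shows, at about (354,263), so the two are aligned along x. I'll keep pressing gently.

```bash
python3 -m creep '{"hand":[1,1,1],"slide":[[0,0,-0.001],[0,0,-0.001],[0,0,-0.001]],"spin":[0,0,0]}' >/dev/null; python3 f.py
python3 -m creep '{"hand":[1,1,1],"slide":[[0,0,-0.001],[0,0,-0.001],[0,0,-0.001]],"spin":[0,0,0]}' >/dev/null; python3 f.py
```

```text
t 4.22 inScale [  48.9 -137.8   54.4] Fscale [-0.5 -0.5 -0.3]
t 4.47 inScale [  48.8 -137.1   54.5] Fscale [ 0.5 -4.3  2.9]
```

```bash
python3 -m creep '{"hand":[1,1],"slide":[[0,0,-0.0007],[0,0,-0.0007]],"spin":[0,0]}' >/dev/null; python3 f.py
python3 -m creep '{"hand":[1,1],"slide":[[0,0,-0.0007],[0,0,-0.0007]],"spin":[0,0]}' >/dev/null; python3 f.py
```

```text
t 4.63 inScale [  48.9 -136.5   54.5] Fscale [ 0.6 -5.3  3.7]
t 4.8 inScale [  48.9 -135.9   54.5] Fscale [-0.4 -7.   4.4]
```

```bash
python3 -m creep '{"hand":[1,1],"slide":[[0,0,-0.0005],[0,0,-0.0005]],"spin":[0,0]}' >/dev/null; python3 f.py
python3 - <<'E'
from h import *
import cv2
a=ctrl.camera("side")[:,:,::-1].copy();cv2.imwrite("pics/side4.png",a)
cv2.imwrite("pics/z4.png",cv2.resize(a[210:290,310:390],None,fx=7,fy=7,interpolation=cv2.INTER_NEAREST))
E
```

```text
t 4.97 inScale [  48.9 -135.4   54.7] Fscale [ 0.  -8.4  7.4]
```

View pics/z4.png

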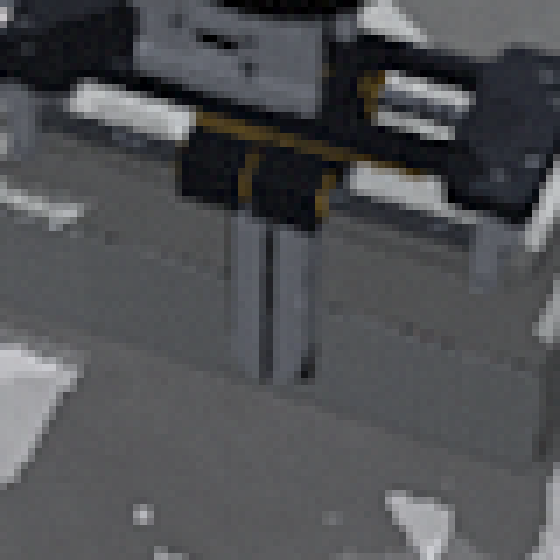

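```bash
python3 -m creep '{"hand":[1,1,1,1],"slide":[[0,0,0.006],[-0.01,0,0.012],[-0.03,0,0.016],[-0.055,0,0.016]],"spin":[0,0,0,0]}' >/dev/null; python3 f.py
python3 - <<'E'
from h import *
import cv2
a=ctrl.camera("side")[:,:,::-1].copy();cv2.imwrite("pics/side5.png",a)
b=cv2.imread("pics/side1.png")
cv2.imwrite("pics/z5.png",np.hstack([cv2.resize(x[235:285,325:375],None,fx=8,fy=8,interpolation=cv2.INTER_NEAREST) for x in (b,a)]))
E
```

```text
t 5.35 inScale [  48.4 -152.1  109.6] Fscale [-0.6  0.1 -0.3]
```

View pics/z5.png

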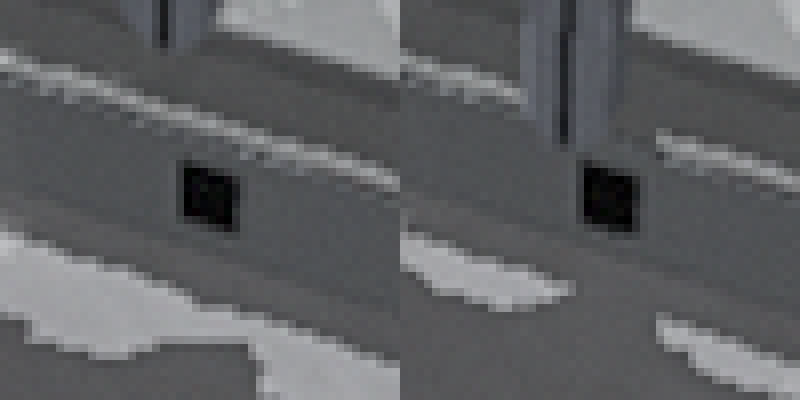

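Run:
```python
import cv2
for n in(0,1,5):
    a=cv2.imread(f"pics/side{n}.png");print(n);print(a[252:267,345:358].sum(2))
```

```text
0
[[202 190 191 221 247 216 212 208 268 319 355 402 441]
 [202 200 204 212 206 206 232 230 197 184 256 303 311]
 [213 209 184 188 211 216 217 208 201 223 305 249 163]
 [202 221 152  94 156 166 190 200 211 211 199 199 224]
 [218 217 144   4   2  19  93 131 154 183 214 215 196]
 [208 230 131   6   9  32  15   9  68 104 186 215 205]
 [210 223 147   0  52  55  15  22  12  78 182 214 207]
 [207 223 142   0  26   1  16  29  20  78 179 222 202]
 [212 219 139  20   8  27  20  25  10  99 196 220 219]
 [200 221 136   0  19  18  26  18   0 117 204 215 205]
 [208 222 182 110 103  67   2   0   3 120 200 210 209]
 [201 213 217 208 188 172 115  97  54 110 200 215 212]
 [200 200 198 201 200 212 203 183 157 163 195 214 208]
 [210 194 204 195 184 190 195 207 208 205 217 208 207]
 [208 219 220 220 205 203 198 191 182 204 204 202 209]]
1
[[240 232 238 273 256 243 263 247 297 344 374 421 463]
 [246 252 248 249 243 240 274 263 261 231 314 343 337]
 [252 241 237 214 260 257 253 238 246 264 362 308 213]
 [245 261 180 122 173 205 232 239 244 250 244 242 271]
 [249 267 169   8   5  35 112 152 194 230 242 250 
[... 683 characters left out ...]
20 251 259 248 248 257 253 260 239 180]
 [247 259 179 120 179 208 232 238 247 257 250 250 248]
 [251 264 182  23  11  47 123 164 192 223 246 254 243]
 [250 261 186   0  18  31  11   0  34 137 223 260 245]
 [246 267 175   0  38  21  20  35   9  99 220 259 240]
 [240 262 171  14  44  39  39  13  12  95 220 253 253]
 [253 269 174   0  29  37  34  19  32 127 222 256 247]
 [249 263 177  12  20  11  28  41  16 156 238 259 248]
 [243 255 193  94  26  32  26   5   0 134 238 253 251]
 [236 250 237 205 172 157  85  77  46 138 228 252 247]
 [244 238 234 243 266 248 197 207 187 203 236 256 246]
 [260 252 237 240 237 241 250 257 263 255 249 249 246]
 [262 261 274 266 253 243 245 233 236 243 240 250 249]]
```

The scale did not shift, and the rocker's lower edge came out a little. The upward force suggests the tip's chamfer was riding on the rocker's upper edge. I'll press again 4 mm lower so the flat finger side does the pushing.

```bash
python3 -m creep '{"hand":[1,1,1,1,1,1,1],"slide":[[0.03,0,0],[0.0595,0,0],[0.0595,0,-0.004],[0.0595,0,-0.008],[0.0595,0,-0.012],[0.0595,0,-0.013],[0.0595,0,-0.013]],"spin":[0,0,0,0,0,0,0]}' >/dev/null; python3 f.py
python3 -m creep '{"hand":[1,1,1],"slide":[[0,0,-0.001],[0,0,-0.001],[0,0,-0.001]],"spin":[0,0,0]}' >/dev/null; python3 f.py
python3 -m creep '{"hand":[1,1,1],"slide":[[0,0,-0.001],[0,0,-0.001],[0,0,-0.001]],"spin":[0,0,0]}' >/dev/null; python3 f.py
```

```text
t 5.98 inScale [  49.3 -137.    51.4] Fscale [-0.4  0.6 -0.2]
t 6.23 inScale [  48.9 -136.8   50.3] Fscale [ 0.6  0.5 -0. ]
t 6.48 inScale [  48.9 -136.1   50. ] Fscale [ 0.7 -2.9  2.5]
```

```bash
python3 -m creep '{"hand":[1,1],"slide":[[0,0,-0.0007],[0,0,-0.0007]],"spin":[0,0]}' >/dev/null; python3 f.py
python3 -m creep '{"hand":[1,1],"slide":[[0,0,-0.0007],[0,0,-0.0007]],"spin":[0,0]}' >/dev/null; python3 f.py
python3 -m creep '{"hand":[1,1],"slide":[[0,0,-0.0005],[0,0,-0.0005]],"spin":[0,0]}' >/dev/null; python3 f.py
```

```text
t 6.65 inScale [  48.9 -135.9   50. ] Fscale [ 0.4 -7.5  5.3]
t 6.82 inScale [  48.9 -135.7   50. ] Fscale [  0.3 -12.    7.1]
t 6.98 inScale [  48.9 -135.6   49.9] Fscale [  0.8 -16.4   8.7]
```

```bash
python3 -m creep '{"hand":[1,1,1,1,1,1],"slide":[[0,0,0.005],[0.004,0,0.006],[0.010,0,0.006],[0.010,0,0.004],[0.010,0,0.003],[0.010,0,0.003]],"spin":[0,0,0,0,0,0]}' >/dev/null; python3 f.py
python3 -m creep '{"hand":[1,1],"slide":[[0,0,-0.0008],[0,0,-0.0008]],"spin":[0,0]}' >/dev/null; python3 f.py
python3 -m creep '{"hand":[1,1],"slide":[[0,0,-0.0008],[0,0,-0.0008]],"spin":[0,0]}' >/dev/null; python3 f.py
```

```text
t 7.48 inScale [  48.5 -137.    39.5] Fscale [-0.8 -1.8 -1.4]
t 7.65 inScale [  48.5 -136.7   39.5] Fscale [-0.1 -4.6 -2.3]
t 7.82 inScale [  48.5 -136.3   39.4] Fscale [ 1.3 -7.1 -4.2]
```

The force now points down and contact came earlier. With the switch on, the lower half stands out, so this low press may have tipped it back. I'll go up and press properly on the upper half.

```bash
python3 -m creep '{"hand":[1,1,1,1,1,1,1],"slide":[[0,0,0.006],[-0.008,0,0.008],[-0.0155,0,0.008],[-0.0155,0,0.006],[-0.0155,0,0.003],[-0.0155,0,0.002],[-0.0155,0,0.002]],"spin":[0,0,0,0,0,0,0]}' >/dev/null; python3 f.py
python3 -m creep '{"hand":[1,1],"slide":[[0,0,-0.001],[0,0,-0.001]],"spin":[0,0]}' >/dev/null; python3 f.py
python3 -m creep '{"hand":[1,1],"slide":[[0,0,-0.001],[0,0,-0.001]],"spin":[0,0]}' >/dev/null; python3 f.py
```

```text
t 8.4 inScale [  48.8 -137.    55.4] Fscale [-0.3 -0.7  0.1]
t 8.57 inScale [  48.7 -136.4   55.2] Fscale [-0.1 -0.   0. ]
t 8.73 inScale [  48.7 -135.8   55.3] Fscale [-0.6 -4.8  3. ]
```

```bash
python3 -m creep '{"hand":[1,1],"slide":[[0,0,-0.0007],[0,0,-0.0007]],"spin":[0,0]}' >/dev/null; python3 f.py
python3 -m creep '{"hand":[1,1],"slide":[[0,0,-0.0007],[0,0,-0.0007]],"spin":[0,0]}' >/dev/null; python3 f.py
python3 -m creep '{"hand":[1,1],"slide":[[0,0,-0.0006],[0,0,-0.0006]],"spin":[0,0]}' >/dev/null; python3 f.py
```

```text
t 8.9 inScale [  48.7 -135.4   55.3] Fscale [-0.4 -6.4  3.8]
t 9.07 inScale [  48.7 -135.2   55.3] Fscale [ -0.1 -11.1   6.1]
t 9.23 inScale [  48.7 -135.1   55.3] Fscale [  0.  -15.6   8. ]
```

```bash
python3 -m creep '{"hand":[1,1,1,1,1,1],"slide":[[0,0,0.006],[-0.01,0,0.012],[-0.04,0,0.016],[-0.08,0,0.016],[-0.1,0,0.016],[-0.1,0,0.016]],"spin":[0,0,0,0,0,0]}' >/dev/null; python3 f.py
python3 - <<'E'
from h import *
import cv2
a=ctrl.camera("side")[:,:,::-1].copy();cv2.imwrite("pics/side6.png",a)
print(a[252:267,345:358].astype(int).sum(2))
p,R,o=tool()
rep(("platL",W(.033,.075,.13)),("platR",W(.033,-.075,.13)))
E
```

```text
t 9.73 inScale [  50.3 -148.2  160.9] Fscale [ 0.3 -0.1  0.5]
[[242 235 238 273 270 254 227 222 241 221 216 217 403]
 [242 242 242 251 243 241 244 253 268 228 225 227 306]
 [251 253 226 225 252 253 257 256 247 248 267 245 198]
 [253 256 178 124 179 203 229 237 248 251 252 247 245]
 [248 259 167  26   5  33 119 147 183 222 246 254 244]
 [250 263 170   4  22  13  10   0  41 137 227 254 245]
 [248 261 173  23  15  30  38  43   0  93 215 256 246]
 [254 259 172   0  24  35  36   9   3  98 227 251 246]
 [244 262 175   4  34   4  26  23  30 118 232 261 245]
 [242 256 177  14  36  30  19  33  19 148 236 255 245]
 [243 250 204  96  14  37   8  29   2 135 237 259 248]
 [227 247 233 198 184 154  90  86  53 140 234 254 246]
 [241 235 235 239 263 241 200 186 185 206 237 248 253]
 [265 244 238 245 239 238 245 247 262 250 245 248 250]
 [255 264 274 267 250 242 240 232 240 243 240 245 245]]
t 9.78 tcp [ 0.5095 -0.0797  0.1581] inScale [ 0.0496 -0.1488  0.1581] F [-0.15  0.02 -0.65] w 0.0004 q [-0.226  0.275  1.688  0.     1.174  0.744]
tool axes (cols)
 [[ 0.005  0.565 -0.825]
 [-0.001 -0.825 -0.565]
 [-1.     0.004 -0.004]]
platL [0.6856 0.0595 0.13  ] slide mm [  28.9  -15.5 -223.8]
platR [ 0.5614 -0.0246  0.13  ] slide mm [ 28.4 -16.3 -73.8]
```

```bash
python3 -m creep '{"hand":[1,1,1,1,1,1,1,1,1],"slide":[[0,-0.002,-0.03],[0,-0.005,-0.065],[0,-0.008,-0.1],[0,-0.011,-0.135],[0,-0.0155,-0.17],[0,-0.0155,-0.2],[0,-0.0155,-0.224],[0.02,-0.0155,-0.224],[0.03,-0.0155,-0.224]],"spin":[0,0,0,0,0,0,0,0,0]}' >/dev/null; python3 f.py
python3 - <<'E'
from h import *
import cv2
a=ctrl.camera("side")[:,:,::-1].copy();cv2.imwrite("pics/side7.png",a)
b=ctrl.camera("top")[:,:,::-1].copy();cv2.imwrite("pics/top7.png",b)
cv2.imwrite("pics/z7.png",np.hstack([cv2.resize(x,None,fx=2.2,fy=3,interpolation=cv2.INTER_CUBIC) for x in(a[120:300,265:445],b[100:280,240:420])]))
rep()
E
```

```text
t 10.53 inScale [ 31.2  74.5 121.9] Fscale [ 0.4 -0.1 -0.7]
t 10.63 tcp [0.6831 0.0597 0.122 ] inScale [0.0314 0.073  0.122 ] F [-0.5   0.73  0.39] w 0.0007 q [0.034 0.685 1.171 0.    1.291 1.004]
tool axes (cols)
 [[-0.006  0.565 -0.825]
 [-0.    -0.825 -0.565]
 [-1.    -0.003  0.005]]
```

View pics/z7.png

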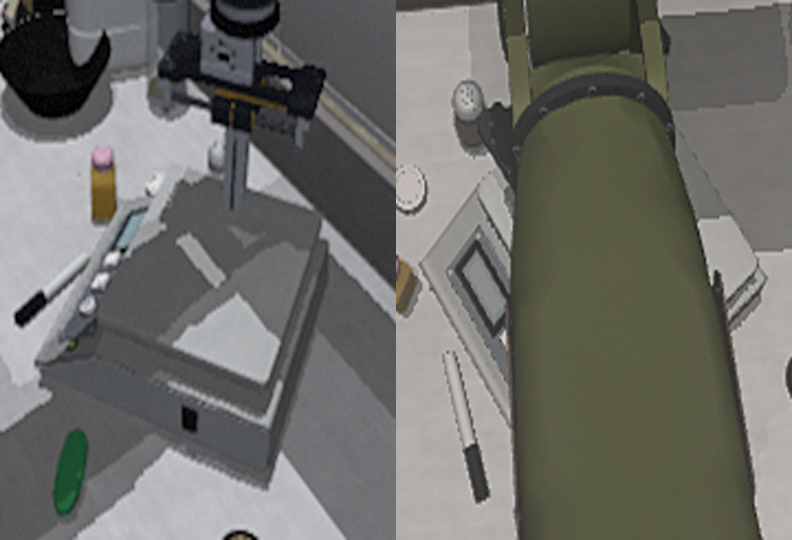

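The side view puts the fingertip over the left end of the platter, at about pixel (371,190), clear of the shaker and the jar. Next I press down.

```bash
python3 -m creep '{"hand":[1,1,1,1],"slide":[[0.002,0,0],[0.004,0,0],[0.0055,0,0],[0.0055,0,0]],"spin":[0,0,0,0]}' >/dev/null; python3 f.py
python3 -m creep '{"hand":[1,1,1],"slide":[[0.001,0,0],[0.002,0,0],[0.002,0,0]],"spin":[0,0,0]}' >/dev/null; python3 f.py
python3 -m creep '{"hand":[1,1],"slide":[[0.001,0,0],[0.001,0,0]],"spin":[0,0]}' >/dev/null; python3 f.py
```

```text
t 10.97 inScale [ 32.4  74.3 120.4] Fscale [ 0.5 -0.2  0.2]
t 11.22 inScale [ 32.2  74.5 117.9] Fscale [-0.9  0.   0.4]
t 11.38 inScale [ 32.1  74.5 116.8] Fscale [ 0.4 -0.8 -0.8]
```

```bash
python3 -m creep '{"hand":[1,1,1],"slide":[[0.001,0,0],[0.002,0,0],[0.002,0,0]],"spin":[0,0,0]}' >/dev/null; python3 f.py
python3 -m creep '{"hand":[1,1],"slide":[[0.001,0,0],[0.001,0,0]],"spin":[0,0]}' >/dev/null; python3 f.py
python3 -m creep '{"hand":[1,1],"slide":[[0.001,0,0],[0.001,0,0]],"spin":[0,0]}' >/dev/null; python3 f.py
```

```text
t 11.63 inScale [ 32.1  74.5 114.7] Fscale [-0.1  0.1  0.4]
t 11.8 inScale [ 32.2  74.5 114. ] Fscale [-0.4 -1.9  2.3]
t 11.97 inScale [ 32.2  74.6 113.2] Fscale [-1.3 -1.9  4.8]
```

```bash
python3 -m creep '{"hand":[1,1],"slide":[[0.001,0,0],[0.001,0,0]],"spin":[0,0]}' >/dev/null; python3 f.py
python3 -m creep '{"hand":[1,1],"slide":[[0.0008,0,0],[0.0008,0,0]],"spin":[0,0]}' >/dev/null; python3 f.py
```

```text
t 12.13 inScale [ 32.2  74.6 112.5] Fscale [-2.3 -2.5  6.3]
t 12.3 inScale [ 32.2  74.6 111.9] Fscale [-2.3 -3.6  8.7]
```

```bash
python3 -m creep '{"hand":[1,1,1],"slide":[[0.0006,0,0],[0.0006,0,0],[0.0006,0,0]],"spin":[0,0,0]}' >/dev/null; python3 f.py
python3 -m creep '{"hand":[1,1,1,1,1,1],"slide":[[-0.003,0,0],[-0.008,0,0],[-0.015,0,0],[-0.02,0,0],[-0.02,0,0],[-0.02,0,0]],"spin":[0,0,0,0,0,0]}' >/dev/null; python3 f.py
python3 -m creep '{"hand":[1,1,1,1,1,1,1,1],"slide":[[0,0,0.03],[0,0,0.06],[0,0,0.09],[0,0,0.12],[0,0,0.15],[0,0,0.15],[0.008,0,0.15],[0.008,0,0.15]],"spin":[0,0,0,0,0,0,0,0]}' >/dev/null; python3 f.py
python3 - <<'E'
from h import *
import cv2
rep(("R",W(.033,-.075,.12)))
a=ctrl.camera("side")[:,:,::-1].copy();cv2.imwrite("pics/side8.png",a)
cv2.imwrite("pics/z8.png",cv2.resize(a[140:300,275:425],None,fx=3.5,fy=3.5,interpolation=cv2.INTER_CUBIC))
E
```

```text
t 12.55 inScale [ 32.2  74.6 111.6] Fscale [-2.6 -4.6  9.8]
t 13.05 inScale [ 32.2  74.6 130.9] Fscale [-0.  -0.2 -0.5]
t 13.72 inScale [ 32.8 -75.4 121.2] Fscale [ 0.4  0.6 -0.5]
t 13.72 tcp [ 0.5609 -0.0246  0.1212] inScale [ 0.0328 -0.0754  0.1212] F [ 0.7   0.04 -0.48] w 0.0002 q [-0.109  0.417  1.588  0.     1.138  0.861]
tool axes (cols)
 [[-0.001  0.565 -0.825]
 [ 0.    -0.825 -0.565]
 [-1.    -0.001  0.001]]
R [ 0.5614 -0.0246  0.12  ] slide mm [ 1.2  0.2 -0.4]
```

View pics/z8.png

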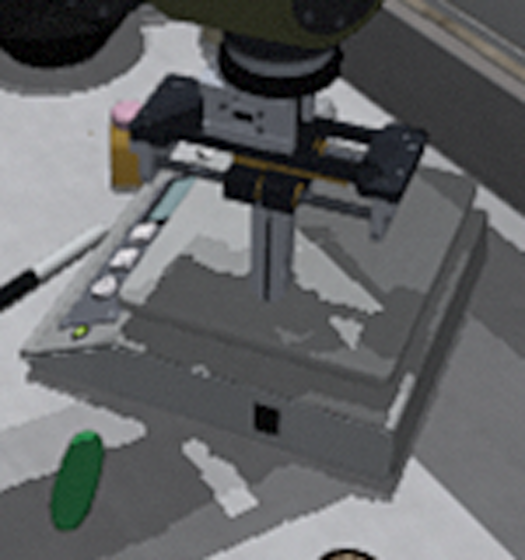

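The side view shows the fingertip at about pixel (351,225), over the right end of the platter with the rocker below it. I'll press here.

```bash
python3 -m creep '{"hand":[1,1,1,1],"slide":[[0.002,0,0],[0.004,0,0],[0.006,0,0],[0.006,0,0]],"spin":[0,0,0,0]}' >/dev/null; python3 f.py
python3 -m creep '{"hand":[1,1],"slide":[[0.001,0,0],[0.001,0,0]],"spin":[0,0]}' >/dev/null; python3 f.py
python3 -m creep '{"hand":[1,1],"slide":[[0.001,0,0],[0.001,0,0]],"spin":[0,0]}' >/dev/null; python3 f.py
python3 -m creep '{"hand":[1,1],"slide":[[0.001,0,0],[0.001,0,0]],"spin":[0,0]}' >/dev/null; python3 f.py
```

```text
t 14.1 inScale [ 32.8 -75.3 115.9] Fscale [-0.3 -0.2  0.5]
t 14.27 inScale [ 32.9 -75.4 115.4] Fscale [-0.1 -0.4 -0.5]
t 14.43 inScale [ 33.  -75.4 114.5] Fscale [ 0.7  0.8 -0.3]
t 14.6 inScale [ 33.1 -75.4 113.7] Fscale [-1.  -1.1  3.2]
```

```bash
python3 -m creep '{"hand":[1,1],"slide":[[0.001,0,0],[0.001,0,0]],"spin":[0,0]}' >/dev/null; python3 f.py
python3 -m creep '{"hand":[1,1],"slide":[[0.001,0,0],[0.001,0,0]],"spin":[0,0]}' >/dev/null; python3 f.py
python3 -m creep '{"hand":[1,1],"slide":[[0.0008,0,0],[0.0008,0,0]],"spin":[0,0]}' >/dev/null; python3 f.py
```

```text
t 14.77 inScale [ 33.1 -75.4 112.8] Fscale [-1.4 -1.1  6. ]
t 14.93 inScale [ 33.1 -75.4 112. ] Fscale [-2.1 -1.7  8.5]
t 15.1 inScale [ 33.1 -75.4 111.5] Fscale [-2.3 -3.3 10.2]
```

```bash
python3 -m creep '{"hand":[1,1,1,1,1,1],"slide":[[-0.003,0,0],[-0.01,0,0],[-0.02,0,0],[-0.04,0,0],[-0.04,0,0],[-0.04,0,0]],"spin":[0,0,0,0,0,0]}' >/dev/null; python3 f.py
python3 - <<'E'
from h import *
from scipy.optimize import fsolve
c=ctrl.calibration("side")
def pr(X):
    q=c["K"]@(c["R"]@X+c["t"]);return (q[:2]/q[2])
R=np.array([[0,.565,-.825],[0,-.825,-.565],[-1,0,0]])
for p,px in((np.array([.5609,-.0246,.1212]),(275+380/3.5-1.2,140+238/3.5)),(np.array([.4944,-.085,.0555]),(300+445/6-1.2,200+355/6))):
  for z in(-.01,0,.01):
    print(z,fsolve(lambda v:pr(p+R@[v[0],v[1],z])-px,[-.05,.07]))
rep(("key",W(-.106,-.056,.093)))
E
```

```text
t 15.6 inScale [ 33.3 -75.1 151.7] Fscale [ 0.3  0.1 -0.6]
-0.01 [-0.05523115  0.06941441]
0 [-0.06392918  0.07168276]
0.01 [-0.07262721  0.07395111]
-0.01 [-0.04516255  0.06799538]
0 [-0.05647543  0.0704233 ]
0.01 [-0.06778832  0.07285123]
t 15.6 tcp [ 0.5614 -0.0249  0.1517] inScale [ 0.0333 -0.0751  0.1517] F [ 0.24 -0.18 -0.59] w 0.0004 q [-0.109  0.382  1.56  -0.     1.197  0.861]
tool axes (cols)
 [[ 0.002  0.565 -0.825]
 [-0.    -0.825 -0.565]
 [-1.     0.001 -0.002]]
key [0.4992 0.1012 0.093 ] slide mm [  58.6 -139.3  -19.8]
```

```bash
python3 -m creep '{"hand":[1,1,1,1,1,1,1,1,1],"slide":[[0,-0.03,-0.004],[0,-0.06,-0.008],[0,-0.09,-0.012],[0,-0.12,-0.016],[0,-0.139,-0.02],[0,-0.139,-0.02],[0.03,-0.139,-0.02],[0.058,-0.139,-0.02],[0.058,-0.139,-0.02]],"spin":[0,0,0,0,0,0,0,0,0]}' >/dev/null; python3 f.py
python3 - <<'E'
from h import *
import cv2
rep()
a=ctrl.camera("side")[:,:,::-1].copy();cv2.imwrite("pics/side9.png",a)
b=ctrl.camera("top")[:,:,::-1].copy();cv2.imwrite("pics/top9.png",b)
cv2.imwrite("pics/z9.png",np.hstack([cv2.resize(x,(390,585),interpolation=cv2.INTER_CUBIC) for x in(a[160:280,270:350],b[170:290,250:330])]))
E
```

```text
t 16.35 inScale [-106.9  -58.7   87.9] Fscale [ 0.3 -0.8 -1.1]
t 16.35 tcp [0.4965 0.1004 0.0879] inScale [-0.1069 -0.0587  0.0879] F [-0.5  -0.65 -1.14] w 0.0005 q [ 0.127  0.354  1.766 -0.     1.029  1.098]
tool axes (cols)
 [[-0.008  0.565 -0.825]
 [-0.001 -0.825 -0.565]
 [-1.    -0.003  0.007]]
```

View pics/z9.png

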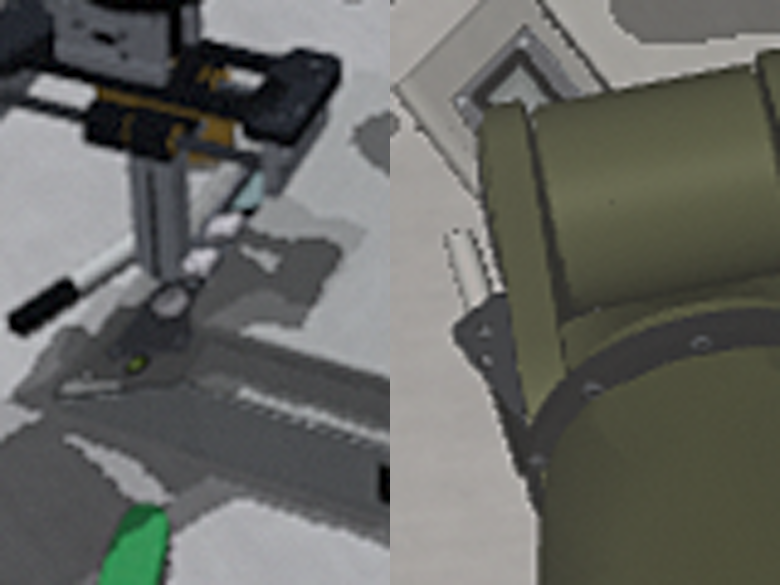

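The side view shows the tip at about pixel (303,217), right above the round key at (305,221.5). key_b is uncovered, up and to its right. I'll go down in small steps.

```bash
python3 -m creep '{"hand":[1,1,1,1],"slide":[[0.002,0.001,0],[0.005,0.001,0],[0.008,0.001,0],[0.008,0.001,0]],"spin":[0,0,0,0]}' >/dev/null; python3 f.py
python3 -m creep '{"hand":[1,1,1,1],"slide":[[0.0015,0,0],[0.003,0,0],[0.003,0,0],[0.003,0,0]],"spin":[0,0,0,0]}' >/dev/null; python3 f.py
```

```text
t 16.78 inScale [-105.   -56.3   84.8] Fscale [ 0.  -0.7  0.8]
t 17.12 inScale [-105.1  -56.2   81.8] Fscale [-0.4  0.4  0.6]
```

```bash
python3 -m creep '{"hand":[1,1,1],"slide":[[0.001,0,0],[0.002,0,0],[0.002,0,0]],"spin":[0,0,0]}' >/dev/null; python3 f.py
python3 -m creep '{"hand":[1,1,1],"slide":[[0.001,0,0],[0.002,0,0],[0.002,0,0]],"spin":[0,0,0]}' >/dev/null; python3 f.py
python3 - <<'E'
from h import *
import cv2
a=ctrl.camera("side")[:,:,::-1].copy();cv2.imwrite("pics/side10.png",a)
cv2.imwrite("pics/z10.png",cv2.resize(a[190:250,275:335],(600,600),interpolation=cv2.INTER_CUBIC))
E
```

```text
t 17.37 inScale [-105.1  -56.3   79.6] Fscale [ 0.2 -0.5 -0.7]
t 17.62 inScale [-105.1  -56.3   77.5] Fscale [-0.3  0.7 -0.4]
```

View pics/z10.png

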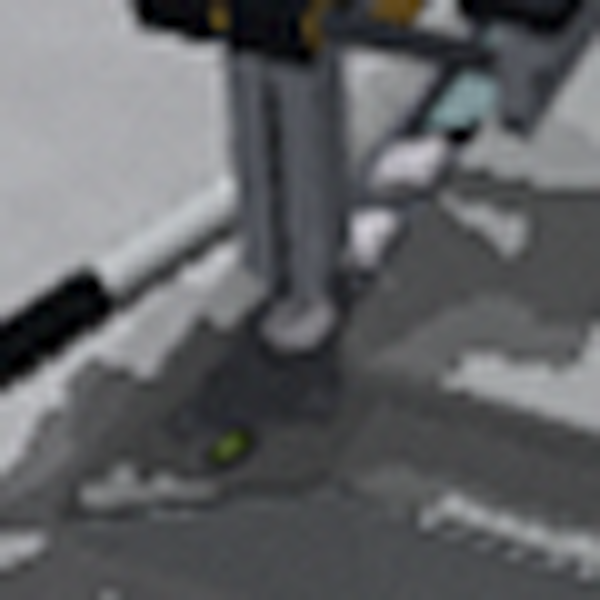

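The tip is just above the key, with the key's middle at about pixel (305,222). I'll carry on down.

```bash
python3 -m creep '{"hand":[1,1,1],"slide":[[0.001,0,0],[0.002,0,0],[0.002,0,0]],"spin":[0,0,0]}' >/dev/null; python3 f.py
python3 -m creep '{"hand":[1,1,1],"slide":[[0.001,0,0],[0.0015,0,0],[0.0015,0,0]],"spin":[0,0,0]}' >/dev/null; python3 f.py
python3 -m creep '{"hand":[1,1],"slide":[[0.001,0,0],[0.001,0,0]],"spin":[0,0]}' >/dev/null; python3 f.py
```

```text
t 17.92 inScale [-105.2  -56.3   75.5] Fscale [-0.5 -0.1  0.2]
t 18.17 inScale [-105.1  -56.3   74.1] Fscale [ 0.2 -0.1 -0.2]
t 18.33 inScale [-105.1  -56.3   73.1] Fscale [-0.7  0.2 -0.6]
```

```bash
python3 -m creep '{"hand":[1,1],"slide":[[0.001,0,0],[0.001,0,0]],"spin":[0,0]}' >/dev/null; python3 f.py
python3 -m creep '{"hand":[1,1],"slide":[[0.001,0,0],[0.001,0,0]],"spin":[0,0]}' >/dev/null; python3 f.py
python3 -m creep '{"hand":[1,1],"slide":[[0.001,0,0],[0.001,0,0]],"spin":[0,0]}' >/dev/null; python3 f.py
```

```text
t 18.5 inScale [-105.2  -56.3   72.1] Fscale [-0.2 -0.6 -0.1]
t 18.67 inScale [-105.1  -56.3   71.1] Fscale [ 0.5 -0.1 -1. ]
t 18.83 inScale [-105.1  -56.3   70.1] Fscale [ 0.7  0.2 -0.5]
```

```bash
python3 -m creep '{"hand":[1,1],"slide":[[0.001,0,0],[0.001,0,0]],"spin":[0,0]}' >/dev/null; python3 f.py
python3 -m creep '{"hand":[1,1],"slide":[[0.001,0,0],[0.001,0,0]],"spin":[0,0]}' >/dev/null; python3 f.py
python3 -m creep '{"hand":[1,1],"slide":[[0.001,0,0],[0.001,0,0]],"spin":[0,0]}' >/dev/null; python3 f.py
python3 - <<'E'
from h import *
import cv2
a=ctrl.camera("side")[:,:,::-1].copy();cv2.imwrite("pics/side11.png",a)
cv2.imwrite("pics/z11.png",cv2.resize(a[190:250,275:335],(600,600),interpolation=cv2.INTER_CUBIC))
E
```

```text
t 19.0 inScale [-105.1  -56.2   69.2] Fscale [-1.   0.1  2.3]
t 19.17 inScale [-105.   -56.2   68.3] Fscale [-0.1  0.6  2. ]
t 19.33 inScale [-105.   -56.1   67.3] Fscale [0.3 0.4 3.8]
```

View pics/z11.png

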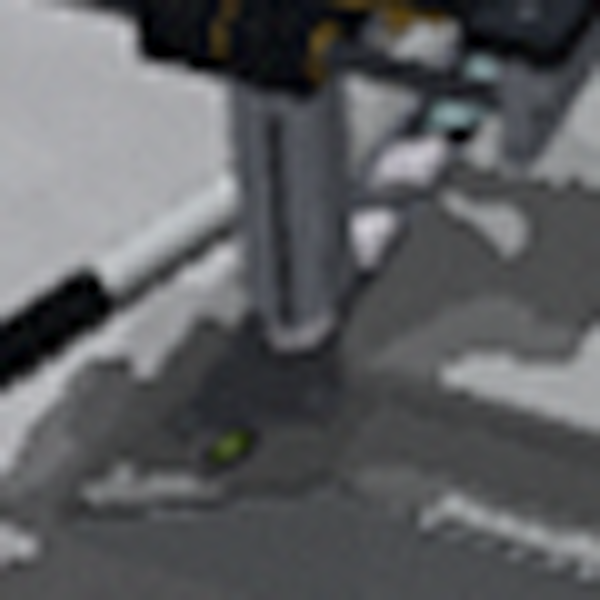

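The tip is on the round key and nothing else. The force is rising as the key goes down, so I'll finish the stroke and release.

```bash
python3 -m creep '{"hand":[1,1],"slide":[[0.0006,0,0],[0.0006,0,0]],"spin":[0,0]}' >/dev/null; python3 f.py
python3 -m creep '{"hand":[1,1],"slide":[[0.0004,0,0],[0.0004,0,0]],"spin":[0,0]}' >/dev/null; python3 f.py
```

```text
t 19.55 inScale [-105.   -56.1   66.9] Fscale [-0.9 -0.5  5.3]
t 19.72 inScale [-105.   -56.    66.7] Fscale [-0.4 -1.5  8.5]
```

```bash
python3 -m creep '{"hand":[1,1,1,1,1,1,1,1,1,1,1,1],"slide":[[-0.005,0,0],[-0.02,0,0],[-0.05,0,0],[-0.08,0,0],[-0.11,0,0],[-0.14,0,0],[-0.15,0,0.03],[-0.15,-0.02,0.06],[-0.15,-0.05,0.08],[-0.15,-0.08,0.1],[-0.15,-0.1,0.11],[-0.15,-0.1,0.11]],"spin":[0,0,0,0,0,0,0,0,0,0,0,0]}'
python3 - <<'E'
from h import *
import cv2
rep()
for n in("side","top"): cv2.imwrite(f"pics/{n}12.png",ctrl.camera(n)[:,:,::-1])
a=cv2.imread("pics/side12.png");b=cv2.imread("pics/top12.png")
print(a[252:267,345:358].astype(int).sum(2))
cv2.imwrite("pics/z12.png",np.hstack([cv2.resize(x,(400,400),interpolation=cv2.INTER_CUBIC) for x in(a[150:330,260:440],b[110:290,230:410])]))
E
```

```text
time_s: 20.72
ee_pos: [0.3495, 0.1217, 0.2165]
eef_rot: [-2.464, 1.57, 1.28]
force: [0.4, 0.1, -0.8]
grip_width: 0.0006
t 20.72 tcp [0.3495 0.1217 0.2165] inScale [-0.2069 -0.1685  0.2165] F [ 0.4   0.1  -0.75] w 0.0006 q [ 0.236 -0.119  1.971  0.     1.29   1.204]
tool axes (cols)
 [[ 0.     0.566 -0.824]
 [ 0.    -0.824 -0.566]
 [-1.    -0.    -0.   ]]
[[219 216 209 247 264 236 240 229 286 344 381 431 477]
 [229 216 222 224 219 218 255 242 224 207 286 327 343]
 [227 233 207 202 238 238 231 229 228 255 327 270 185]
 [226 235 164 110 164 191 205 218 226 234 223 209 244]
 [230 235 157  25   6  42 106 141 178 209 219 216 215]
 [231 242 158   3  29  51   3  29  54 129 214 234 228]
 [227 237 159   0  10  29   7  38  23  78 195 237 227]
 [230 237 158  25  15  20  44  19  19  76 197 237 229]
 [215 238 160   0  35  45  20  37  16 106 210 241 226]
 [227 238 160   7   8   4  33  24   1 154 227 226 230]
 [220 228 191  82  28   0  54   0   2 127 214 230 229]
 [220 224 221 180 164 132  67  67  36 112 215 230 224]
 [217 214 221 215 230 223 184 174 166 185 221 232 233]
 [234 217 223 209 213 208 224 224 229 229 232 230 218]
 [225 230 234 242 219 218 214 212 207 220 216 230 223]]
```

View pics/z12.png

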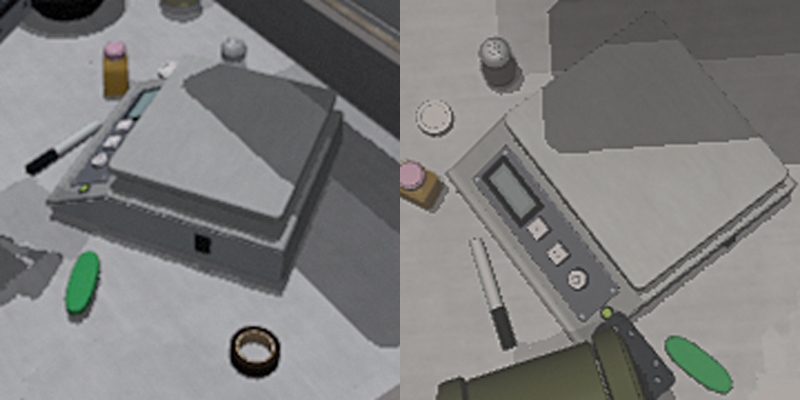

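Run:
```python
import cv2,numpy as np
a=cv2.imread("pics/top0.png").astype(int);b=cv2.imread("pics/top12.png").astype(int)
g=lambda x:np.float32(x[125:235,235:330].mean(2));print(cv2.phaseCorrelate(g(a),g(b)))
a=cv2.imread("pics/side0.png").astype(int);b=cv2.imread("pics/side12.png").astype(int)
g=lambda x:np.float32(x[160:280,285:420].mean(2));print(cv2.phaseCorrelate(g(a),g(b)))
from station import ctrl
print(ctrl.hand_in())
```

```text
((0.0013613530727525358, 0.0036748900646301763), 0.9999342197966244)
((0.4545276233878184, 0.004245630259021027), 0.977729839042381)
the job is handed in; nothing more can be done
None
```

The opening check is done and handed in at about 21 s on the robot's clock, in the order asked. The hand-in gives no verdict, and I could not read the switch's angle directly.

1. **Switch:** I pressed the upper half of the rocker until it hit a hard stop, with about 16 N at the end. My first push may not have gone all the way. One of my repeat presses landed too low and touched the lower half, so I finished with another full press on the upper half.
2. **Platter:** I pressed near the left end (9.8 N, about 2.8 mm by the tool's height) and then near the right end (10.2 N, about 2.8 mm). I lifted off fully after each press.
3. **Zero key:** I pressed the round key straight down to its stop, with 8.5 N at the end, and released it. Only the round key was under the tip in the pictures.

**Last checks:**
- **Scale position:** In the top view it shifted by less than 0.01 px between the first and last pictures. The side view's 0.45 px sideways shift disagrees; I think it comes from changed shadows, but did not check.
- **Things around it:** By eye, the jar, shaker, cap, tape, brush and marker stand where they were. The arm is clear of everything.
- **Switch state:** The evidence for "on" is the hard stop and the rocker's lower edge having moved outward by about half a pixel, still visible in the last picture.

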